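Slide the tea tray out over the worktop edge for collection

ROBOT

A 7-joint arm with a two-finger parallel gripper is mounted at the origin on the work surface. World frame = base frame: x ahead of the robot, y to its left, z up, the work surface at z = 0. Lengths are in m, angles in rad, forces in N, time in s.
With the tool pointing down it reaches from about 0.4 to 0.875 m from the base axis. Payload 6.5 kg.
Tool frame: the origin (TCP) lies at the very end of the fingers, on their centre line; the grasp point (between the pads) lies 19 mm behind it; z points along the fingers, y is the line along which they close (so a half turn about z gives the same grasp; the last joint's range is limited). The gripper opens to 88 mm and grips with 3 to 60 N. Pads are 18 mm wide; open, the fingers measure 123 mm over their backs; the gripper's body (75 mm by 187 mm) begins 45 mm behind the grasp point.
Start: joints at [-1.414, 0.536, -0.004, 1.538, 0.003, 1.067, -0.071], TCP at [0.144, 0.634, 0.239] pointing down, gripper open.
Joint ranges: [-2.7, 2.7], [-0.37, 2.16], [-1.27, 1.26], [0.24, 2.4], [-1.31, 4.45], [0.19, 1.91], [-2.76, 2.76]. Speed limits (rad/s): [2.39, 2.39, 3.14, 3.14, 3.14, 3.14, 3.14].

INTERFACE

Orientations are given as a unit quaternion [x, y, z, w].
In Python, from plant import read_state, optics, ctrl gives the robot as it stands.
- The arm moves only by the tool step_arm, never from a script. Its argument "targets" is a list of rows, each an object of numbers: "dx", "dy", "dz": the shift along the tool's x, y, z scaled (see below); "wx", "wy", "wz": the turn, a rotation vector about the tool's x, y, z scaled (see below); "claw": the opening, from 0 (shut) to 1 (fully open). A call has exactly 8 rows; each row is the pose to reach, as a shift and turn from the pose commanded when the call began, along the tool's axes at that moment, turning the shorter way round; what a row does not reach only later rows make up. The controller multiplies each number of a shift by 0.1 m and each number of a turn by 2 pi rad. A row lasts 1/8 s, in which the tool goes at most 62.5 mm and 10.7 degrees, less where a joint would pass 70% of its speed; a pose out of reach is approached as far as the arm can. A call with a number of a shift or a turn outside -1 to 1 is refused whole. A call with a gripper value outside its range is refused whole. The fingers move at their own pace and stop on an object; "force" is the grip in N (left out, the last holds). Time passes only in rows, so rows that repeat a pose let the fingers close, or fill a call up. It gives the time, the measured TCP pose, the force, the opening and the grip force at its end, in the units of the state.
- read_state(): the state, without advancing time (a new reading comes with each control period).
- optics.get_image(name): name is "side" or "top" or "wrist"; returns the picture (384x512x3 uint8, red, green, blue); there is no depth.
- optics.get_calibration(name): a dict with "camera_matrix" (3x3 intrinsics, pixels), "world_to_cam" (4x4, takes a point from world to camera coordinates). Camera axes: x right, y down, z forward; pixel columns grow to the right and rows downward; lengths in m; the calibration is good to about 2 mm. A picture is of the moment at which its call begins: read the wrist's pose just before it. get_calibration takes no time and is no camera call; for the wrist camera it gives the pose at the moment of the call.
- ctrl.close_job(): hands the job in; it is judged then, once.
Trained networks look in the newest picture that a camera, given by its name, has taken for a name from the list of things; names that differ only in an ending like _2 or _b are one class to them, and where a whole thing is asked for, a point or a joint stands for the part that bears it (a point fixed in the world has none). Each returns a list of dicts, best first, with "confidence" (0 to 1); they miss things now and then, are a little off and sometimes report something else, mostly with a low value. They report only what shows in the picture. A call takes as long as a camera call. They do not tell look-alikes from the thing itself.
- optics.boxes_of(camera, query): "bbox" ([left, top, right, bottom] in pixels, round what is visible of it).
The state is a dict: "clock": time; "joints": joint angles; "qd": joint speeds; "joint_torque": joint torques, N m; "tcp_pos": TCP position; "orientation": TCP orientation; "contact_force": force on the tool from outside, world axes, zero at the start; "wrist_torque": the same for the moment, N m; "grip_width": opening from 0.0 (shut) to 1.0 (fully open); "grip_force": force on a finger pad.
Only numpy, scipy, OpenCV 4.12 (cv2) and the standard library are available. Lean on these libraries where they do the work, as an engineer would, in place of code of your own. Each camera call takes 0.05 s, during which the arm holds its last target. There are 200 camera calls.

TASK

A colleague is coming to carry off the flat tea tray, but lying flat on the worktop it gives no room for fingers underneath. Push it along the worktop, without lifting it or anything on it, until its front side sticks out about 5 cm over the worktop's front edge (the one away from the robot), square to that edge, with the mug and the sugar jar still standing on it. Leave the other things on the worktop where they are.

Things in the scene. Friction and masses are not known exactly. Their poses are not given: they have to be found in the camera images.
- worktop: the fixed dark kitchen worktop, a flat level slab 38 mm thick with its top at height 0. Origin: on the top face, at the front edge (the straight edge farthest from the robot). Its x axis points square out over that edge, away from the robot; its y axis runs along the edge to the robot's left. Beyond x = 0 nothing supports a thing. It is placed a little differently each time.
- tray: loose flat tea tray: a rimless wooden board with cream top, 160 mm front to back (its x), 240 mm wide (its y), 8 mm thick, corners rounded by 20 mm, about 0.3 kg (0.8 kg with mug and jar, which stand on it side by side in either order). Origin: centre of the underside. x points to its front side, which faces the worktop's front edge; it starts up to 0.3 rad from square, wholly on the worktop
- tray_corner_left (a point): left end of the straight part of the tray's front side: 80 mm ahead and 100 mm to the left of the tray's origin, on the underside
- tray_corner_right (a point): right end of the straight part of the tray's front side: 80 mm ahead and 100 mm to the right of the tray's origin, on the underside
- mug: loose orange mug standing on the tray, 80 mm in diameter at the rim, 80 mm tall, about 0.28 kg, its handle on the mug's +y side; origin: centre of its underside, z axis up
- sugar_jar: loose pale glass sugar jar with a red lid standing on the tray, 56 mm in diameter, 70 mm tall, 0.2 kg; origin: centre of its underside, z axis up
- kettle: loose steel kettle on its black power base, to the right of the tray; 150 mm in diameter, about 230 mm tall with its base, black handle on its -y side, spout on its +y side; origin: centre of its underside, 18 mm above the worktop
- soap_bottle: loose green washing-up liquid bottle, 64 mm in diameter, 210 mm tall, on the right near the front edge; origin: centre of its underside
- spare_mug: loose blue mug, 84 mm in diameter, 90 mm tall, on the left near the front edge; origin: centre of its underside
- coffee_jar: loose amber coffee jar with black lid, 84 mm in diameter, 150 mm tall, on the left; origin: centre of its underside
- tea_caddy: loose blue round tea caddy, 94 mm in diameter, 130 mm tall, on the left; origin: centre of its underside
- biscuit_tin: loose flat red round biscuit tin, 150 mm in diameter, 55 mm tall, on the right nearer the robot; origin: centre of its underside
Not all that is in view belongs to the job. There is more than one size of the sugar_jar; the job needs the middle-sized.

How it is judged:
By the outcome, as a careful person would: the job done as asked, in the order asked, and still so for the second after the job is handed in, with the robot touching nothing.
It also fails if it takes over 43 s, if anything falls off the work surface, if the arm or the gripper's body presses on something with over 40 N, if the wrist force passes 120 N, or if a joint passes its speed limit or range.

## Working session

There is one attempt and no reset: what is moved stays moved. The work goes in short steps, Python scripts to look and compute and a tool call to move; the robot and the scene stay as the last step left them, time stands still between calls to the robot, and variables do not carry over. Pictures are saved under pics/ and viewed, at most 10 in all, crops included, and the job is handed in when it is done.

Besides the shell and the picture viewer there is one more tool, called after ">>>" by a JSON object that holds its "fn" and its "kwargs". step_arm: Moves the arm, as the interface text tells. Its arguments: {"type":"object","properties":{"targets":{"type":"array"},"force":{"type":"number"}},"required":["targets"]}

```bash
mkdir -p pics
cat > h.py <<'E'
import numpy as np, cv2
from plant import read_state, optics, ctrl
def ray(cam,uv):
    c=optics.get_calibration(cam);K=np.array(c["camera_matrix"]);T=np.array(c["world_to_cam"])
    R=T[:3,:3];o=-R.T@T[:3,3];d=R.T@np.linalg.solve(K,np.array([uv[0],uv[1],1.]));return o,d
def onz(cam,uv,z):
    o,d=ray(cam,uv);return o+d*(z-o[2])/d[2]
def proj(cam,p):
    c=optics.get_calibration(cam);T=np.array(c["world_to_cam"]);q=T[:3,:3]@np.array(p)+T[:3,3];q=np.array(c["camera_matrix"])@q;return q[:2]/q[2]
E
python3 - <<'E'
from h import *
s=read_state();print(s["clock"],s["tcp_pos"],s["orientation"])
for c in ["top","side"]:
    im=optics.get_image(c);cv2.imwrite(f"pics/{c}0.png",im[:,:,::-1])
    o,d=ray(c,(256,192));print(c,o,d/np.linalg.norm(d))
    for q in ["tray","mug","sugar_jar","kettle","soap_bottle","spare_mug","coffee_jar","tea_caddy","biscuit_tin"]:
        print(q,[(np.round(b["bbox"]).astype(int).tolist(),round(b["confidence"],2)) for b in optics.boxes_of(c,q)[:3]])
E
```

```text
0.0 [0.14349252 0.63333667 0.23784796] [ 1.11122927e-01  9.93806293e-01 -8.63782597e-04 -4.00791276e-05]
top [0.34217924 0.03369006 1.12023316] [ 0.14773905 -0.02828711 -0.98862178]
tray [([216, 153, 300, 218], 0.71)]
mug [([229, 171, 265, 197], 0.69)]
sugar_jar [([264, 162, 278, 186], 0.83), ([314, 197, 346, 221], 0.67), ([309, 167, 325, 176], 0.54)]
kettle [([354, 187, 446, 239], 0.83)]
soap_bottle [([353, 131, 392, 160], 0.92)]
spare_mug [([139, 139, 178, 174], 0.97), ([263, 164, 280, 180], 0.73)]
coffee_jar [([76, 140, 122, 175], 0.69), ([230, 173, 264, 198], 0.32)]
tea_caddy [([123, 193, 163, 228], 0.91), ([356, 185, 445, 237], 0.29)]
biscuit_tin [([348, 254, 401, 308], 0.66)]
side [ 0.44623543 -0.76799838  1.03770863] [ 0.03154518  0.62541436 -0.77965491]
tray [([254, 169, 283, 204], 0.15)]
mug [([252, 171, 283, 207], 0.75)]
sugar_jar [([237, 248, 264, 278], 0.71), ([272, 199, 291, 228], 0.7), ([289, 250, 304, 274], 0.63)]
kettle [([221, 266, 286, 379], 0.8)]
soap_bottle [([317, 271, 355, 327], 0.68)]
spare_mug [([271, 105, 300, 143], 0.64)]
coffee_jar [([267, 61, 290, 108], 0.58)]
tea_caddy [([218, 98, 247, 138], 0.95)]
biscuit_tin [([135, 293, 199, 364], 0.58)]
```

View pics/top0.png

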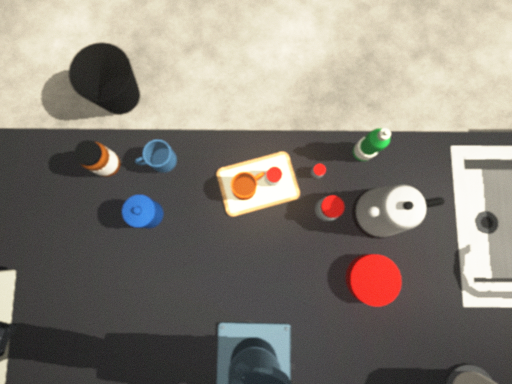

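View pics/side0.png

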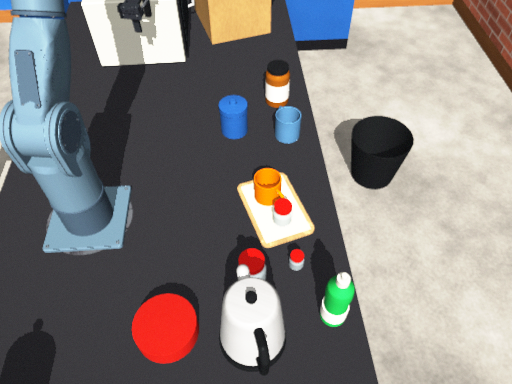

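Top view: the cream tray is around (258,184), turned, with the mug (245,185) and middle-sized jar (273,175) on it. The small jar (319,170) and large jar (330,208) stand right of it, and the front edge is near row 129. The side view agrees. Next I'll measure the tray and the edge accurately.

```bash
cat >> h.py <<'E'
def edge(im,cam="top"):
    g=cv2.GaussianBlur(cv2.cvtColor(im,cv2.COLOR_RGB2GRAY),(3,3),0).astype(float);P=[]
    for u in list(range(10,340,4))+list(range(400,445,4)):
        col=g[95:160,u];d=np.diff(col);
        i=int(np.argmin(d));
        if 1<=i<len(d)-1 and d[i]<-15:
            a,b,c=d[i-1],d[i],d[i+1];v=95+i+.5+.5*(a-c)/(a-2*b+c);P.append(onz(cam,(u,v),0)[:2])
    P=np.array(P)
    for _ in range(6):
        k=np.polyfit(P[:,1],P[:,0],1);r=P[:,0]-np.polyval(k,P[:,1]);P=P[abs(r)<max(.003,1.5*r.std())]
    return k,len(P),r.std()
def tray(im,cam="top",roi=(205,135,308,228)):
    x0,y0,x1,y1=roi;h=cv2.cvtColor(im,cv2.COLOR_RGB2GRAY);m=np.zeros(h.shape,np.uint8)
    m[y0:y1,x0:x1]=(im[y0:y1,x0:x1].max(2)>110)*255
    n,l,st,_=cv2.connectedComponentsWithStats(m);i=1+np.argmax(st[1:,4])
    cs,_=cv2.findContours((l==i).astype(np.uint8),cv2.RETR_EXTERNAL,cv2.CHAIN_APPROX_NONE)
    c=max(cs,key=cv2.contourArea)[:,0]
    W=np.array([onz(cam,p,.006)[:2] for p in c])
    (cx,cy),(w,hh),a=cv2.minAreaRect((W*1000).astype(np.float32))
    a=(a+45)%90-45
    return cx/1000,cy/1000,w,hh,a
E
python3 - <<'E'
from h import *
im=cv2.imread("pics/top0.png")[:,:,::-1].copy()
k,n,r=edge(im);print("edge x=",k,n,r)
print("tray",tray(im))
for q,uv,z in [("mug",(245,186),.088),("jar",(273.5,175),.078),("kettle",(400,208),.2),("small",(319,170),.04),("big",(330,208),.09),("soap",(361,151),.03),("spare",(159,155),.09)]:
    print(q,np.round(onz("top",uv,z),3))
for uv in [(237,248),(264,278)]:print(onz("side",uv,.05))
c=im[120:240,190:360];cv2.imwrite("pics/c.png",cv2.resize(c,None,fx=4.5,fy=4.5,interpolation=cv2.INTER_CUBIC)[:,:,::-1])
E
```

```text
edge x= [-0.01660041  0.71726208] 95 0.00028449561945939904
tray (0.5375859985351562, -0.0039035491943359376, 171.74012756347656, 250.2152557373047, 16.781288146972656)
mug [0.514 0.037 0.088]
jar [ 0.551 -0.048  0.078]
kettle [ 0.446 -0.372  0.2  ]
small [ 0.578 -0.193  0.04 ]
big [ 0.454 -0.214  0.09 ]
soap [ 0.645 -0.33   0.03 ]
spare [0.602 0.297 0.09 ]
[ 0.42444816 -0.16051041  0.05      ]
[ 0.48871394 -0.25246346  0.05      ]
```

View pics/c.png

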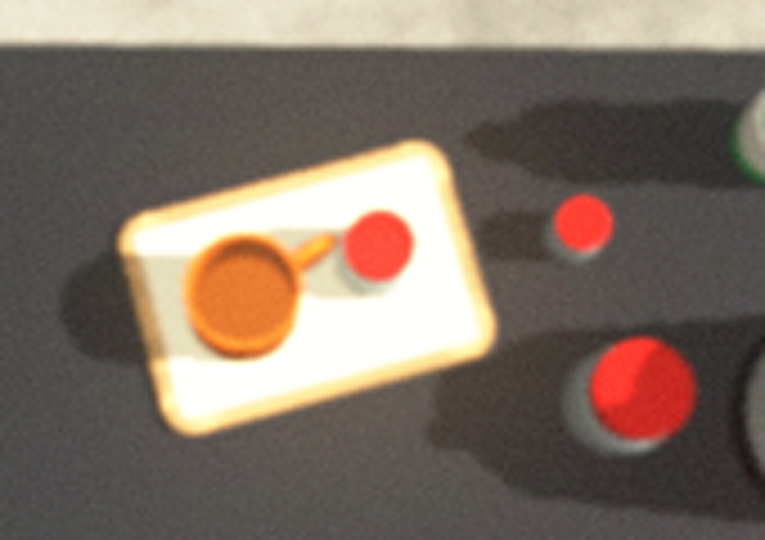

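Tray yaw is about +16.8°, the edge is at x≈0.717−0.017y, and the tray has to go about 150 mm forward and turn by −16°. I'll push its rear side with the open fingers (two contacts), with the tool tilted back to clear the mug.

>>> {"fn": "step_arm", "kwargs": {"targets": [{"dx":-0.12,"dy":-0.08,"claw":1},{"dx":-0.24,"dy":-0.16,"claw":1},{"dx":-0.36,"dy":-0.24,"claw":1},{"dx":-0.48,"dy":-0.32,"claw":1},{"dx":-0.6,"dy":-0.4,"claw":1},{"dx":-0.75,"dy":-0.5,"claw":1},{"dx":-0.9,"dy":-0.6,"claw":1},{"dx":-1,"dy":-0.7,"claw":1}]}}

```text
invalid input
```

>>> {"fn": "step_arm", "kwargs": {"targets": [{"dx":-0.12,"dy":-0.1,"claw":1},{"dx":-0.24,"dy":-0.2,"claw":1},{"dx":-0.36,"dy":-0.3,"claw":1},{"dx":-0.48,"dy":-0.4,"claw":1},{"dx":-0.6,"dy":-0.5,"claw":1},{"dx":-0.75,"dy":-0.6,"claw":1},{"dx":-0.9,"dy":-0.75,"claw":1},{"dx":-1,"dy":-0.9,"claw":1}]}}

```text
invalid input
```

>>> {"fn": "step_arm", "kwargs": {"targets": [{"dx":-0.12,"dy":-0.1,"claw":1},{"dx":-0.24,"dy":-0.2,"claw":1},{"dx":-0.36,"dy":-0.3,"claw":1},{"dx":-0.48,"dy":-0.4,"claw":1},{"dx":-0.6,"dy":-0.5,"claw":1},{"dx":-0.7,"dy":-0.65,"claw":1},{"dx":-0.75,"dy":-0.8,"claw":1},{"dx":-0.8,"dy":-1,"claw":1}]}}

```text
invalid input
```

```bash
cat >> h.py <<'E'
from scipy.spatial.transform import Rotation as Ro
def toolR(yaw,tilt): # tool x backward, y left at yaw=0; tilt leans fingertips forward
    return Ro.from_euler('z',yaw,degrees=True)*Ro.from_euler('y',-tilt,degrees=True)*Ro.from_matrix([[-1,0,0],[0,1,0],[0,0,-1]])
def goto(p,yaw,tilt):
    s=read_state();R=Ro.from_quat(s["orientation"]);p0=np.array(s["tcp_pos"])
    t=R.inv().apply(np.array(p)-p0)/.1;w=(R.inv()*toolR(yaw,tilt)).as_rotvec()/(2*np.pi)
    print("t",round(s["clock"],2),"tcp",p0.round(4),"zt",R.as_matrix()[:,2].round(3),"yt",R.as_matrix()[:,1].round(3),"\nj",np.round(s["joints"],2),"F",np.round(s["contact_force"],1));print("d",t.round(3),"w",w.round(4))
E
python3 -c "
from h import *
print(toolR(0,10).as_matrix()[:,2])
goto([.43,-.026,.238],16.8,10)"
```

```text
[ 0.17364818  0.         -0.98480775]
t 1.0 tcp [0.1436 0.6339 0.2387] zt [ 0.  0. -1.] yt [0.221 0.975 0.   ] 
j [-1.41  0.54 -0.    1.54  0.    1.07 -0.07] F [0.2 0.1 0.4]
d [-4.251 -5.804  0.007] w [-0.0072 -0.0272 -0.0819]
```

The calls were refused, so I'll give every field in each row.

>>> {"fn": "step_arm", "kwargs": {"targets": [{"dx":-0.12,"dy":-0.08,"dz":0,"wx":0,"wy":0,"wz":0,"claw":1},{"dx":-0.24,"dy":-0.16,"dz":0,"wx":0,"wy":0,"wz":0,"claw":1},{"dx":-0.36,"dy":-0.24,"dz":0,"wx":0,"wy":0,"wz":0,"claw":1},{"dx":-0.48,"dy":-0.32,"dz":0,"wx":0,"wy":0,"wz":0,"claw":1},{"dx":-0.6,"dy":-0.4,"dz":0,"wx":0,"wy":0,"wz":0,"claw":1},{"dx":-0.75,"dy":-0.5,"dz":0,"wx":0,"wy":0,"wz":0,"claw":1},{"dx":-0.9,"dy":-0.6,"dz":0,"wx":0,"wy":0,"wz":0,"claw":1},{"dx":-1,"dy":-0.7,"dz":0,"wx":0,"wy":0,"wz":0,"claw":1}]}}

```text
clock: 2.0
tcp_pos: [0.2269, 0.5425, 0.2388]
orientation: [0.112, 0.994, -0.0, 0.0]
contact_force: [0.2, 0.0, -0.3]
grip_width: 0.999
grip_force: 0.0
```

>>> {"fn": "step_arm", "kwargs": {"targets": [{"dx":-0.12,"dy":-0.12,"dz":0,"wx":0,"wy":0,"wz":0,"claw":1},{"dx":-0.24,"dy":-0.24,"dz":0,"wx":0,"wy":0,"wz":0,"claw":1},{"dx":-0.36,"dy":-0.36,"dz":0,"wx":0,"wy":0,"wz":0,"claw":1},{"dx":-0.48,"dy":-0.48,"dz":0,"wx":0,"wy":0,"wz":0,"claw":1},{"dx":-0.6,"dy":-0.6,"dz":0,"wx":0,"wy":0,"wz":0,"claw":1},{"dx":-0.75,"dy":-0.75,"dz":0,"wx":0,"wy":0,"wz":0,"claw":1},{"dx":-0.9,"dy":-0.9,"dz":0,"wx":0,"wy":0,"wz":0,"claw":1},{"dx":-1,"dy":-1,"dz":0,"wx":0,"wy":0,"wz":0,"claw":1}]}}

```text
clock: 3.0
tcp_pos: [0.3022, 0.4224, 0.2388]
orientation: [0.112, 0.994, -0.0, 0.0]
contact_force: [-0.5, 0.2, -1.0]
grip_width: 1.0
grip_force: 0.0
```

>>> {"fn": "step_arm", "kwargs": {"targets": [{"dx":-0.12,"dy":-0.12,"dz":0,"wx":0,"wy":0,"wz":0,"claw":1},{"dx":-0.24,"dy":-0.24,"dz":0,"wx":0,"wy":0,"wz":0,"claw":1},{"dx":-0.36,"dy":-0.36,"dz":0,"wx":0,"wy":0,"wz":0,"claw":1},{"dx":-0.48,"dy":-0.48,"dz":0,"wx":0,"wy":0,"wz":0,"claw":1},{"dx":-0.6,"dy":-0.6,"dz":0,"wx":0,"wy":0,"wz":0,"claw":1},{"dx":-0.75,"dy":-0.75,"dz":0,"wx":0,"wy":0,"wz":0,"claw":1},{"dx":-0.9,"dy":-0.9,"dz":0,"wx":0,"wy":0,"wz":0,"claw":1},{"dx":-1,"dy":-1,"dz":0,"wx":0,"wy":0,"wz":0,"claw":1}]}}

```text
clock: 4.0
tcp_pos: [0.3773, 0.3031, 0.2387]
orientation: [0.112, 0.994, -0.0, 0.0]
contact_force: [-0.5, 0.1, -0.4]
grip_width: 1.001
grip_force: 0.0
```

>>> {"fn": "step_arm", "kwargs": {"targets": [{"dx":-0.1,"dy":-0.12,"dz":0,"wx":0,"wy":0,"wz":0,"claw":1},{"dx":-0.2,"dy":-0.24,"dz":0,"wx":0,"wy":0,"wz":0,"claw":1},{"dx":-0.3,"dy":-0.36,"dz":0,"wx":0,"wy":0,"wz":0,"claw":1},{"dx":-0.4,"dy":-0.48,"dz":0,"wx":0,"wy":0,"wz":0,"claw":1},{"dx":-0.5,"dy":-0.6,"dz":0,"wx":0,"wy":0,"wz":0,"claw":1},{"dx":-0.6,"dy":-0.75,"dz":0,"wx":0,"wy":0,"wz":0,"claw":1},{"dx":-0.7,"dy":-0.9,"dz":0,"wx":0,"wy":0,"wz":0,"claw":1},{"dx":-0.7,"dy":-1,"dz":0,"wx":0,"wy":0,"wz":0,"claw":1}]}}

```text
clock: 5.0
tcp_pos: [0.4232, 0.1901, 0.2387]
orientation: [0.112, 0.994, -0.0, 0.0]
contact_force: [-0.8, 1.1, -0.1]
grip_width: 1.001
grip_force: 0.0
```

```bash
python3 -c "
from h import *
goto([.43,-.026,.238],16.8,10)"
```

```text
t 5.0 tcp [0.4232 0.1901 0.2387] zt [ 0. -0. -1.] yt [ 0.222  0.975 -0.   ] 
j [-0.69  0.22  0.19  2.02 -0.05  0.91  0.88] F [-0.8  1.1 -0.1]
d [-0.547 -2.091  0.007] w [-0.0072 -0.0271 -0.0822]
```

>>> {"fn": "step_arm", "kwargs": {"targets": [{"dx":-0.03,"dy":-0.12,"dz":0,"wx":0,"wy":0,"wz":-0.01,"claw":1},{"dx":-0.06,"dy":-0.24,"dz":0,"wx":0,"wy":0,"wz":-0.02,"claw":1},{"dx":-0.1,"dy":-0.36,"dz":0,"wx":0,"wy":0,"wz":-0.03,"claw":1},{"dx":-0.12,"dy":-0.48,"dz":0,"wx":0,"wy":0,"wz":-0.04,"claw":1},{"dx":-0.15,"dy":-0.6,"dz":0,"wx":0,"wy":0,"wz":-0.05,"claw":1},{"dx":-0.2,"dy":-0.75,"dz":0,"wx":0,"wy":0,"wz":-0.06,"claw":1},{"dx":-0.25,"dy":-0.9,"dz":0,"wx":0,"wy":0,"wz":-0.07,"claw":1},{"dx":-0.25,"dy":-1,"dz":0,"wx":0,"wy":0,"wz":-0.082,"claw":1}]}}

```text
clock: 6.0
tcp_pos: [0.4248, 0.0876, 0.2387]
orientation: [-0.147, 0.989, 0.0, -0.0]
contact_force: [-0.6, 0.2, 0.1]
grip_width: 0.999
grip_force: 0.0
```

```bash
python3 -c "
from h import *
goto([.43,-.026,.238],16.8,10)"
```

```text
t 6.0 tcp [0.4248 0.0876 0.2387] zt [-0.  0. -1.] yt [-0.29   0.957  0.   ] 
j [-0.48  0.16  0.19  2.09 -0.04  0.89  1.6 ] F [-0.6  0.2  0.1]
d [ 0.28  -1.102  0.007] w [ 0.     -0.0278  0.0002]
```

>>> {"fn": "step_arm", "kwargs": {"targets": [{"dx":0.03,"dy":-0.12,"dz":0,"wx":0,"wy":-0.003,"wz":0,"claw":1},{"dx":0.06,"dy":-0.24,"dz":0,"wx":0,"wy":-0.006,"wz":0,"claw":1},{"dx":0.1,"dy":-0.36,"dz":0,"wx":0,"wy":-0.01,"wz":0,"claw":1},{"dx":0.14,"dy":-0.48,"dz":0,"wx":0,"wy":-0.014,"wz":0,"claw":1},{"dx":0.18,"dy":-0.6,"dz":0,"wx":0,"wy":-0.018,"wz":0,"claw":1},{"dx":0.22,"dy":-0.75,"dz":0,"wx":0,"wy":-0.022,"wz":0,"claw":1},{"dx":0.26,"dy":-0.9,"dz":0,"wx":0,"wy":-0.025,"wz":0,"claw":1},{"dx":0.28,"dy":-1,"dz":0,"wx":0,"wy":-0.028,"wz":0,"claw":1}]}}

```text
clock: 7.0
tcp_pos: [0.4268, -0.0168, 0.2388]
orientation: [-0.145, 0.986, 0.013, 0.088]
contact_force: [0.4, 0.1, -0.5]
grip_width: 1.0
grip_force: 0.0
```

```bash
python3 -c "
from h import *
im=optics.get_image('wrist');cv2.imwrite('pics/w1.png',im[:,:,::-1])
goto([.43,-.026,.0032],16.8,10)
print(proj('wrist',[.461-.08*0,-.027,.008]))"
```

```text
t 7.05 tcp [ 0.4265 -0.0179  0.2387] zt [ 0.17   0.05  -0.984] yt [-0.286  0.958 -0.   ] 
j [-0.31  0.05  0.29  2.23 -0.1   0.69  1.91] F [-0.6 -2.4  0.5]
d [ 0.407 -0.087  2.32 ] w [-0.0002  0.0005 -0.0005]
[241.8346693  153.72894916]
```

View pics/w1.png

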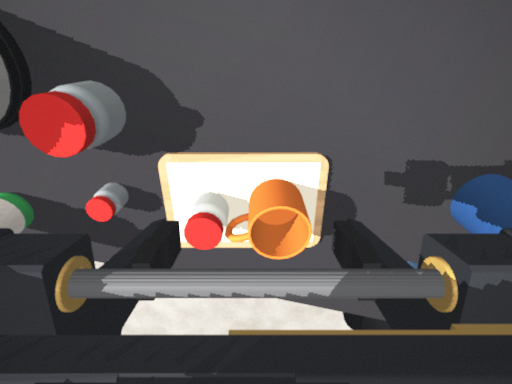

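The wrist view shows the tray's rear side at row 153, columns 165–325, as predicted and square to the tool. The mug stands nearer the rear than the jar. I'll descend behind the tray.

>>> {"fn": "step_arm", "kwargs": {"targets": [{"dx":0.05,"dy":0,"dz":0.12,"wx":0,"wy":0,"wz":0,"claw":1},{"dx":0.1,"dy":0,"dz":0.24,"wx":0,"wy":0,"wz":0,"claw":1},{"dx":0.15,"dy":0,"dz":0.36,"wx":0,"wy":0,"wz":0,"claw":1},{"dx":0.2,"dy":-0.05,"dz":0.48,"wx":0,"wy":0,"wz":0,"claw":1},{"dx":0.25,"dy":-0.05,"dz":0.6,"wx":0,"wy":0,"wz":0,"claw":1},{"dx":0.3,"dy":-0.05,"dz":0.75,"wx":0,"wy":0,"wz":0,"claw":1},{"dx":0.35,"dy":-0.05,"dz":0.9,"wx":0,"wy":0,"wz":0,"claw":1},{"dx":0.4,"dy":-0.08,"dz":1,"wx":0,"wy":0,"wz":0,"claw":1}]}}

```text
clock: 8.05
tcp_pos: [0.4076, -0.0293, 0.1318]
orientation: [-0.146, 0.986, 0.013, 0.086]
contact_force: [0.0, 0.4, -0.4]
grip_width: 1.002
grip_force: 0.0
```

>>> {"fn": "step_arm", "kwargs": {"targets": [{"dx":0,"dy":0,"dz":0.12,"wx":0,"wy":0,"wz":0,"claw":1},{"dx":0,"dy":0,"dz":0.24,"wx":0,"wy":0,"wz":0,"claw":1},{"dx":0,"dy":0,"dz":0.36,"wx":0,"wy":0,"wz":0,"claw":1},{"dx":0,"dy":0,"dz":0.48,"wx":0,"wy":0,"wz":0,"claw":1},{"dx":0,"dy":0,"dz":0.6,"wx":0,"wy":0,"wz":0,"claw":1},{"dx":0,"dy":0,"dz":0.75,"wx":0,"wy":0,"wz":0,"claw":1},{"dx":0,"dy":0,"dz":0.9,"wx":0,"wy":0,"wz":0,"claw":1},{"dx":0,"dy":0,"dz":1,"wx":0,"wy":0,"wz":0,"claw":1}]}}

```text
clock: 9.05
tcp_pos: [0.4269, -0.0245, 0.0376]
orientation: [-0.143, 0.986, 0.013, 0.083]
contact_force: [0.8, 0.0, 0.3]
grip_width: 0.999
grip_force: 0.0
```

```bash
python3 -c "
from h import *
goto([.43,-.026,.0032],16.8,10)"
```

```text
t 9.05 tcp [ 0.4269 -0.0245  0.0376] zt [ 0.16   0.05  -0.986] yt [-0.284  0.959  0.003] 
j [-0.19  0.52  0.21  2.35 -0.94  0.19  2.76] F [0.8 0.  0.3]
d [ 0.032 -0.024  0.343] w [ 0.0003 -0.0009 -0.0009]
```

Joints 6 and 7 are at their limits, so I'll reduce the tilt to about 5° and stand a little closer.

```bash
python3 -c "
from h import *
goto([.440,-.023,.006],16.8,5)"
```

```text
t 9.05 tcp [ 0.4269 -0.0245  0.0376] zt [ 0.16   0.05  -0.986] yt [-0.284  0.959  0.003] 
j [-0.19  0.52  0.21  2.35 -0.94  0.19  2.76] F [0.8 0.  0.3]
d [-0.076 -0.024  0.333] w [ 0.0003  0.013  -0.0009]
```

>>> {"fn": "step_arm", "kwargs": {"targets": [{"dx":-0.04,"dy":0,"dz":0,"wx":0,"wy":0.005,"wz":0,"claw":1},{"dx":-0.08,"dy":0,"dz":0,"wx":0,"wy":0.01,"wz":0,"claw":1},{"dx":-0.08,"dy":0,"dz":0.05,"wx":0,"wy":0.014,"wz":0,"claw":1},{"dx":-0.08,"dy":0,"dz":0.1,"wx":0,"wy":0.014,"wz":0,"claw":1},{"dx":-0.08,"dy":0,"dz":0.15,"wx":0,"wy":0.014,"wz":0,"claw":1},{"dx":-0.08,"dy":0,"dz":0.2,"wx":0,"wy":0.014,"wz":0,"claw":1},{"dx":-0.08,"dy":0,"dz":0.25,"wx":0,"wy":0.014,"wz":0,"claw":1},{"dx":-0.08,"dy":0,"dz":0.3,"wx":0,"wy":0.014,"wz":0,"claw":1}]}}

```text
clock: 10.05
tcp_pos: [0.4396, -0.0207, 0.01]
orientation: [-0.145, 0.989, 0.007, 0.04]
contact_force: [0.2, 0.4, 0.2]
grip_width: 1.002
grip_force: 0.0
```

```bash
python3 -c "
from h import *
goto([.440,-.023,.0035],16.8,5)"
```

```text
t 10.05 tcp [ 0.4396 -0.0207  0.01  ] zt [ 0.078  0.026 -0.997] yt [-0.288  0.958  0.002] 
j [-0.31  0.63  0.33  2.27 -0.87  0.29  2.65] F [0.2 0.4 0.2]
d [ 0.008 -0.023  0.065] w [ 0.0003 -0.0008 -0.0002]
```

>>> {"fn": "step_arm", "kwargs": {"targets": [{"dx":0,"dy":0,"dz":0.03,"wx":0,"wy":0,"wz":0,"claw":1},{"dx":0,"dy":0,"dz":0.06,"wx":0,"wy":0,"wz":0,"claw":1},{"dx":0,"dy":0,"dz":0.06,"wx":0,"wy":0,"wz":0,"claw":1},{"dx":-0.04,"dy":0,"dz":0.063,"wx":0,"wy":0,"wz":0,"claw":1},{"dx":-0.08,"dy":0,"dz":0.066,"wx":0,"wy":0,"wz":0,"claw":1},{"dx":-0.12,"dy":0,"dz":0.07,"wx":0,"wy":0,"wz":0,"claw":1},{"dx":-0.16,"dy":0,"dz":0.073,"wx":0,"wy":0,"wz":0,"claw":1},{"dx":-0.2,"dy":0,"dz":0.077,"wx":0,"wy":0,"wz":0,"claw":1}]}}

```text
clock: 11.05
tcp_pos: [0.455, -0.0156, 0.0037]
orientation: [-0.145, 0.989, 0.008, 0.037]
contact_force: [-11.8, -2.9, 8.4]
grip_width: 1.0
grip_force: 5.8
```

```bash
python3 -c "
from h import *
goto([.46,-.018,.0035],16.8,5)
for c in ['top','side']:
  im=optics.get_image(c)
  if c=='top':print(tray(im))
  y,x=(110,190) if c=='top' else (140,190)
  cv2.imwrite(f'pics/{c}2.png',cv2.resize(im[y:y+130,x:x+170],None,fx=4.5,fy=4.5,interpolation=cv2.INTER_CUBIC)[:,:,::-1])"
```

```text
t 11.05 tcp [ 0.455  -0.0156  0.0037] zt [ 0.071  0.026 -0.997] yt [-0.287  0.958  0.004] 
j [-0.34  0.67  0.35  2.22 -0.86  0.31  2.62] F [-11.8  -2.9   8.4]
d [-0.041 -0.038  0.005] w [ 0.0006 -0.0019 -0.0004]
(0.5064577941894531, -0.013402389526367188, 248.75547790527344, 249.3728790283203, 16.665788650512695)
```

View pics/side2.png

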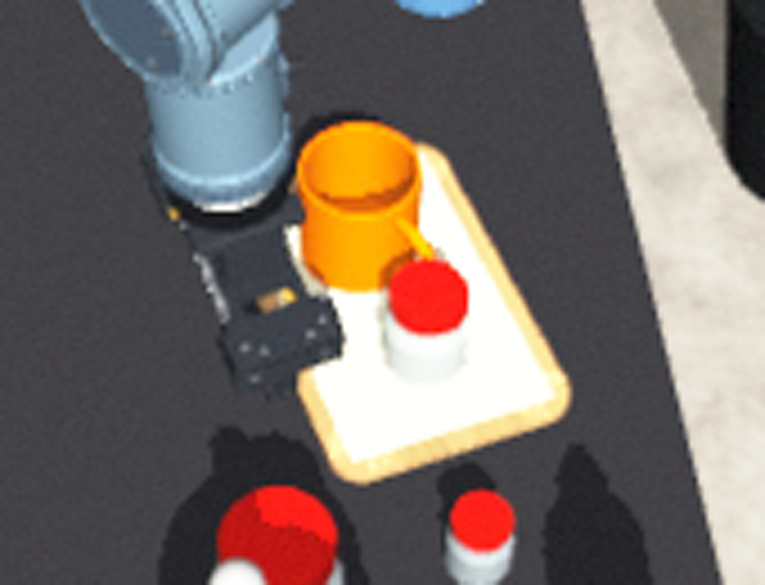

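Side view: the gripper body (crop 230–340, 300–390) is very close to the mug's rear (about 300,200). I'll check the top view for clearance.

View pics/top2.png

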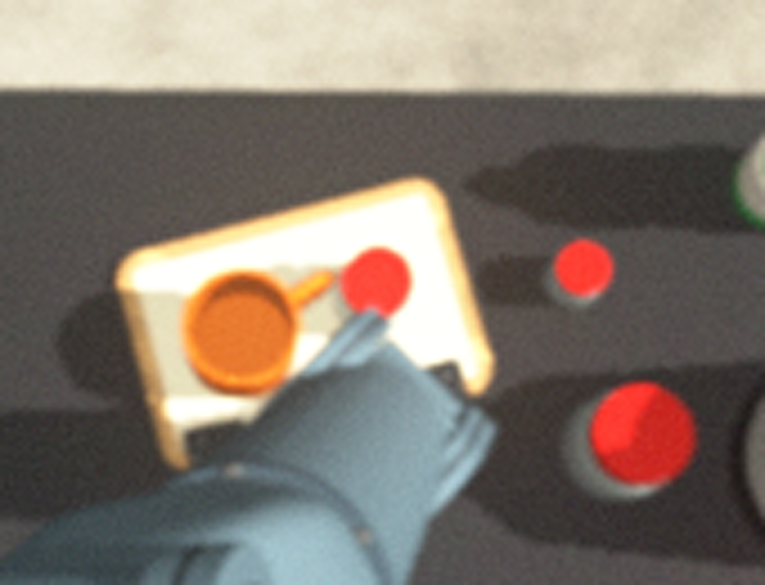

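Tray, mug and jar have moved about 7 mm together, and the body still clears the mug. I'll continue forward, turning clockwise and tilting back a little more.

>>> {"fn": "step_arm", "kwargs": {"targets": [{"dx":-0.04,"dy":0,"dz":0.003,"wx":0,"wy":-0.0007,"wz":0.0015,"claw":1},{"dx":-0.1,"dy":0,"dz":0.009,"wx":0,"wy":-0.0014,"wz":0.003,"claw":1},{"dx":-0.16,"dy":0,"dz":0.014,"wx":0,"wy":-0.002,"wz":0.005,"claw":1},{"dx":-0.22,"dy":-0.01,"dz":0.019,"wx":0,"wy":-0.003,"wz":0.007,"claw":1},{"dx":-0.28,"dy":-0.01,"dz":0.024,"wx":0.001,"wy":-0.004,"wz":0.009,"claw":1},{"dx":-0.34,"dy":-0.01,"dz":0.03,"wx":0.001,"wy":-0.005,"wz":0.011,"claw":1},{"dx":-0.4,"dy":-0.02,"dz":0.035,"wx":0.001,"wy":-0.006,"wz":0.013,"claw":1},{"dx":-0.44,"dy":-0.02,"dz":0.038,"wx":0.001,"wy":-0.006,"wz":0.015,"claw":1}]}}

```text
clock: 12.15
tcp_pos: [0.4995, -0.0033, 0.0034]
orientation: [-0.099, 0.993, 0.009, 0.057]
contact_force: [-5.3, 0.7, 1.0]
grip_width: 0.998
grip_force: 2.7
```

```bash
python3 -c "
from h import *
goto([.598,.006,.0035],0.95,8)
for c in ['top','side']:
  im=optics.get_image(c); cv2.imwrite(f'pics/{c}3.png',im[:,:,::-1])
y,x=120,190
im=cv2.imread('pics/side3.png');im2=cv2.imread('pics/top3.png')
f=lambda i,y,x:cv2.resize(i[y:y+130,x:x+130],None,fx=3,fy=3,interpolation=cv2.INTER_CUBIC)
cv2.imwrite('pics/both3.png',np.hstack([f(im2,110,190),f(im,140,200)]))"
```

```text
t 12.15 tcp [ 0.4995 -0.0033  0.0034] zt [ 0.111  0.03  -0.993] yt [-0.197  0.98   0.007] 
j [-0.37  0.7   0.38  2.15 -0.9   0.33  2.53] F [-5.3  0.7  1. ]
d [-0.978 -0.103  0.111] w [ 0.0048 -0.0041  0.0286]
```

View pics/both3.png

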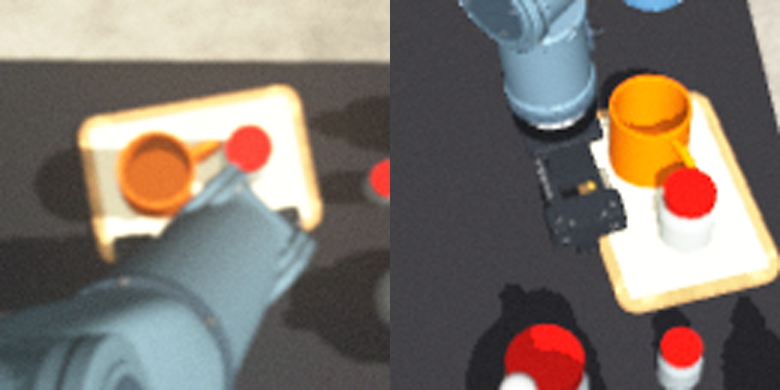

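Still tracking well: the tray has turned with the tool and both things stand. I'll calibrate tray against TCP now, while the front side is still over the dark top.

```bash
cat >> h.py <<'E'
def front(im,u0,u1,v0,v1,thr=110,cam="top",z=.008):
    g=im.max(2).astype(float);P=[]
    for u in range(u0,u1):
        for v in range(v0,v1):
            if g[v,u]<thr<=g[v+1,u]:
                P.append(onz(cam,(u,v+(thr-g[v,u])/(g[v+1,u]-g[v,u])),z)[:2]);break
    P=np.array(P);
    for _ in range(4):
        k=np.polyfit(P[:,1],P[:,0],1);r=P[:,0]-np.polyval(k,P[:,1]);P=P[abs(r)<max(.001,2*r.std())]
    return k,len(P),r.std(),P[:,1].mean()
E
python3 -c "
from h import *
s=read_state()
R=Ro.from_quat(s['orientation']).as_matrix();yt=R[:,1];tool=np.degrees(np.arctan2(-yt[0],yt[1]));f=np.array([np.cos(np.radians(tool)),np.sin(np.radians(tool))])
for fn,a in [('top0',(228,278,145,190)),('top3',(226,280,135,170))]:
  im=cv2.imread(f'pics/{fn}.png')[:,:,::-1].copy()
  k,n,r,ym=front(im,*a);yaw=np.degrees(np.arctan(-k[0]));print(fn,k,n,r,'yaw',yaw)
  nrm=np.array([1,-k[0]]);nrm/=np.linalg.norm(nrm);c=np.array([k[1],0])
  print('front dist ahead of TCP',nrm@(c-np.array(s['tcp_pos'][:2])),'tool yaw',tool)
"
```

```text
top0 [-0.30350831  0.62607115] 50 0.0003349532650767742 yaw 16.883479932557414
front dist ahead of TCP 0.12114772734968494 tool yaw 11.395073608343482
top3 [-0.20480587  0.67680869] 54 0.0002988178598265192 yaw 11.574451398978796
front dist ahead of TCP 0.17342462668135172 tool yaw 11.395073608343482
```

>>> {"fn": "step_arm", "kwargs": {"targets": [{"dx":-0.04,"dy":0,"dz":0.005,"wx":0,"wy":0,"wz":0.0015,"claw":1},{"dx":-0.1,"dy":0,"dz":0.012,"wx":0,"wy":0,"wz":0.003,"claw":1},{"dx":-0.16,"dy":0,"dz":0.019,"wx":0.001,"wy":-0.001,"wz":0.005,"claw":1},{"dx":-0.22,"dy":-0.01,"dz":0.026,"wx":0.001,"wy":-0.001,"wz":0.007,"claw":1},{"dx":-0.28,"dy":-0.01,"dz":0.033,"wx":0.002,"wy":-0.001,"wz":0.009,"claw":1},{"dx":-0.34,"dy":-0.01,"dz":0.04,"wx":0.002,"wy":-0.002,"wz":0.011,"claw":1},{"dx":-0.4,"dy":-0.02,"dz":0.047,"wx":0.002,"wy":-0.002,"wz":0.013,"claw":1},{"dx":-0.46,"dy":-0.02,"dz":0.054,"wx":0.002,"wy":-0.002,"wz":0.0145,"claw":1}]}}

```text
clock: 13.25
tcp_pos: [0.5484, 0.0031, 0.0043]
orientation: [-0.052, 0.996, 0.006, 0.066]
contact_force: [-4.6, -0.3, -1.2]
grip_width: 1.002
grip_force: 2.0
```

```bash
python3 -c "
from h import *
goto([.598,.006,.0035],0.95,8)
im=optics.get_image('top'); cv2.imwrite('pics/top4.png',im[:,:,::-1])
k,n,r,ym=front(im,226,280,133,165);print(k,n,r,np.degrees(np.arctan(-k[0])))"
```

```text
t 13.25 tcp [0.5484 0.0031 0.0043] zt [ 0.13   0.018 -0.991] yt [-0.105  0.994  0.004] 
j [-0.44  0.75  0.45  2.05 -0.9   0.4   2.4 ] F [-4.6 -0.3 -1.2]
d [-0.491 -0.023  0.073] w [ 0.0026 -0.0013  0.0138]
[-0.91141159  0.61882347] 3 0.00125233374190218 42.34640483161426
```

>>> {"fn": "step_arm", "kwargs": {"targets": [{"dx":-0.05,"dy":0,"dz":0.008,"wx":0,"wy":0,"wz":0.0015,"claw":1},{"dx":-0.11,"dy":0,"dz":0.016,"wx":0,"wy":0,"wz":0.003,"claw":1},{"dx":-0.17,"dy":0,"dz":0.025,"wx":0.001,"wy":0,"wz":0.005,"claw":1},{"dx":-0.23,"dy":-0.01,"dz":0.034,"wx":0.001,"wy":0,"wz":0.007,"claw":1},{"dx":-0.29,"dy":-0.01,"dz":0.042,"wx":0.002,"wy":-0.001,"wz":0.009,"claw":1},{"dx":-0.35,"dy":-0.01,"dz":0.051,"wx":0.002,"wy":-0.001,"wz":0.011,"claw":1},{"dx":-0.41,"dy":-0.02,"dz":0.059,"wx":0.002,"wy":-0.001,"wz":0.0135,"claw":1},{"dx":-0.45,"dy":-0.02,"dz":0.065,"wx":0.002,"wy":-0.001,"wz":0.0145,"claw":1}]}}

```text
clock: 14.3
tcp_pos: [0.5929, 0.0065, 0.0037]
orientation: [-0.007, 0.998, 0.003, 0.068]
contact_force: [-7.3, 0.6, 3.8]
grip_width: 1.001
grip_force: 3.7
```

```bash
python3 -c "
from h import *
goto([.598,.006,.0035],0.95,8)
for c in ['top','side']:
  im=optics.get_image(c); cv2.imwrite(f'pics/{c}5.png',im[:,:,::-1])
im=cv2.imread('pics/side5.png');im2=cv2.imread('pics/top5.png')
f=lambda i,y,x:cv2.resize(i[y:y+130,x:x+130],None,fx=3,fy=3,interpolation=cv2.INTER_CUBIC)
cv2.imwrite('pics/both5.png',np.hstack([f(im2,80,190),f(im,140,220)]))"
```

```text
t 14.3 tcp [0.5929 0.0065 0.0037] zt [ 0.136  0.007 -0.991] yt [-0.014  1.     0.005] 
j [-0.48  0.82  0.53  1.94 -0.9   0.47  2.27] F [-7.3  0.6  3.8]
d [-0.05  -0.005  0.009] w [ 0.0007 -0.0005 -0.0005]
```

View pics/both5.png

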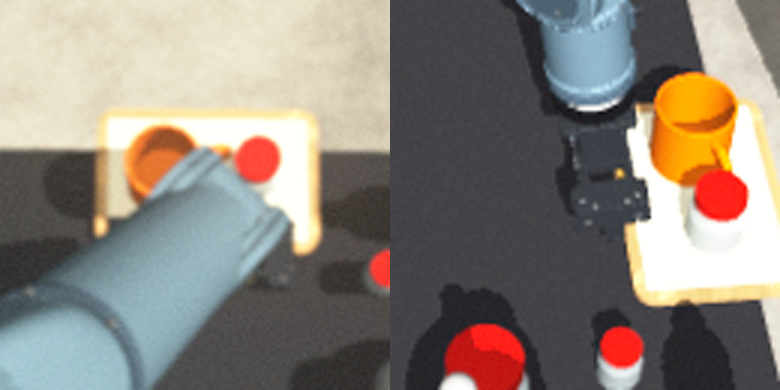

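The tray sticks out over the edge and looks square, with mug and jar standing. I'll measure the overhang from the tan rim.

```bash
python3 -c "
from h import *
def line(im,u0,u1,v0,v1,inner):
  s=im.astype(float);s=s[...,0]-s[...,2];P=[]
  for u in range(u0,u1):
    c=s[v0:v1,u];i=int(np.argmax(c));j=i
    # outer half-max
    base=c[:max(1,i-5)].mean() if i>5 else c[0];h=(c[i]+base)/2
    while j>0 and c[j-1]>h:j-=1
    v=v0+j-(c[j]-h)/(c[j]-c[j-1]) if j>0 else v0
    P.append(onz('top',(u,v),.008)[:2])
  P=np.array(P)
  for _ in range(4):
    k=np.polyfit(P[:,1],P[:,0],1);r=P[:,0]-np.polyval(k,P[:,1]);P=P[abs(r)<max(.001,2*r.std())]
  return k,len(P),r.std()
im=cv2.imread('pics/top5.png')[:,:,::-1].copy()
s=im.astype(int);print((s[...,0]-s[...,2])[108:126,[235,250,262,280]].T)
k,n,r=line(im,230,288,106,124,0);e,_,_=edge(cv2.imread('pics/top0.png')[:,:,::-1].copy())
for y in (.1,0,-.1):print('overhang',y,np.polyval(k,y)-np.polyval(e,y))
print(k,n,r)
print('mug rim',onz('top',(190+162/3,80+163/3),.088))
"
```

```text
[[ 30  32  31  30  28  31  32  44  71  91  84  36   8   3   3   8  41 103]
 [ 29  31  29  30  32  32  31  45  65  87  83  39  11  14  66 153 153 121]
 [ 31  31  30  32  34  31  33  39  66  83  85  47   9   3   4   4   4   4]
 [ 34  35  35  36  34  34  28  35  59  83  92  56  14   5   3   3   5  16]]
overhang 0.1 0.03595913870886336
overhang 0 0.04162680479808811
overhang -0.1 0.04729447088731287
[-0.07327707  0.75888889] 50 0.006534204632107052
mug rim [0.67244993 0.0438616  0.088     ]
```

```bash
cat >> h.py <<'E'
def ohang(im,u0=232,u1=290,v0=106,v1=120):
    s=im.astype(float);s=s[...,0]-s[...,2];P=[]
    for u in range(u0,u1):
        c=s[v0:v1,u];i=int(np.argmax(c));j=i;h=(c[i]+c[:3].mean())/2
        while j>1 and c[j-1]>h:j-=1
        P.append(onz('top',(u,v0+j-(c[j]-h)/(c[j]-c[j-1])),.008)[:2])
    P=np.array(P)
    for _ in range(4):
        k=np.polyfit(P[:,1],P[:,0],1);r=P[:,0]-np.polyval(k,P[:,1]);P=P[abs(r)<max(.001,2*r.std())]
    e=np.array([-0.0166,0.71726])
    print('overhang y=+-.1',[round(float(np.polyval(k,y)-np.polyval(e,y)),4) for y in (.1,-.1)],len(P),r.std(),'yaw err deg',np.degrees(-(k[0]-e[0])))
E
python3 -c "
from h import *
ohang(cv2.imread('pics/top5.png')[:,:,::-1].copy())"
```

```text
overhang y=+-.1 [0.0455, 0.0453] 52 0.00044891278084080005 yaw err deg -0.03476618920210968
```

Overhang is 45.5 mm and square within 0.1°. I'll push 5 mm more, then back off.

>>> {"fn": "step_arm", "kwargs": {"targets": [{"dx":-0.02,"dy":0,"dz":0.003,"wx":0,"wy":0,"wz":0,"claw":1},{"dx":-0.04,"dy":0,"dz":0.005,"wx":0,"wy":0,"wz":0,"claw":1},{"dx":-0.05,"dy":0,"dz":0.006,"wx":0,"wy":0,"wz":0,"claw":1},{"dx":-0.05,"dy":0,"dz":0.006,"wx":0,"wy":0,"wz":0,"claw":1},{"dx":0,"dy":0,"dz":0,"wx":0,"wy":0,"wz":0,"claw":1},{"dx":0.1,"dy":0,"dz":-0.015,"wx":0,"wy":0,"wz":0,"claw":1},{"dx":0.25,"dy":0,"dz":-0.04,"wx":0,"wy":0,"wz":0,"claw":1},{"dx":0.4,"dy":0,"dz":-0.06,"wx":0,"wy":0,"wz":0,"claw":1}]}}

```text
clock: 15.4
tcp_pos: [0.5527, 0.0054, 0.0045]
orientation: [-0.007, 0.998, 0.002, 0.069]
contact_force: [0.7, 0.6, -0.2]
grip_width: 1.003
grip_force: 0.0
```

>>> {"fn": "step_arm", "kwargs": {"targets": [{"dx":0.1,"dy":0,"dz":-0.05,"wx":0,"wy":0,"wz":0,"claw":1},{"dx":0.25,"dy":0,"dz":-0.1,"wx":0,"wy":0,"wz":0,"claw":1},{"dx":0.4,"dy":0,"dz":-0.2,"wx":0,"wy":0,"wz":0,"claw":1},{"dx":0.5,"dy":0,"dz":-0.3,"wx":0,"wy":0,"wz":0,"claw":1},{"dx":0.6,"dy":0,"dz":-0.4,"wx":0,"wy":0,"wz":0,"claw":1},{"dx":0.6,"dy":0,"dz":-0.5,"wx":0,"wy":0,"wz":0,"claw":1},{"dx":0.6,"dy":0,"dz":-0.6,"wx":0,"wy":0,"wz":0,"claw":1},{"dx":0.6,"dy":0,"dz":-0.6,"wx":0,"wy":0,"wz":0,"claw":1}]}}

```text
clock: 16.4
tcp_pos: [0.4862, 0.0045, 0.0562]
orientation: [-0.007, 0.998, 0.002, 0.07]
contact_force: [-0.0, 0.7, -0.8]
grip_width: 1.0
grip_force: 0.0
```

```bash
python3 -c "
from h import *
im=optics.get_image('top'); ohang(im)
cv2.imwrite('pics/top6.png',im[:,:,::-1]);goto([.5,0,.06],1,8)"
```

```text
overhang y=+-.1 [0.0501, 0.0503] 55 0.00038323508412921894 yaw err deg 0.06094505263704435
t 16.45 tcp [0.486  0.0046 0.0558] zt [ 0.138  0.006 -0.99 ] yt [-0.014  1.     0.004] 
j [-0.56  0.6   0.57  2.21 -0.87  0.39  2.29] F [0.4 0.6 0.4]
d [-0.144 -0.047 -0.023] w [ 0.0005 -0.0001 -0.0006]
```

View pics/top6.png

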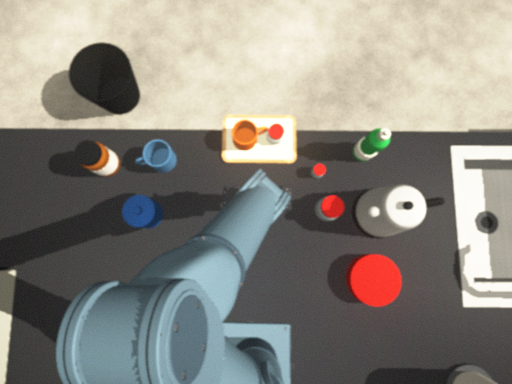

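The overhang is 50 mm and square. The mug (245,135) and jar (276,132) are still standing on the tray, nothing else has moved, and the arm is clear.

```bash
python3 -c "
from h import *
print(ctrl.close_job())"
```

```text
the job is handed in; nothing more can be done
None
```

The tray now sticks out about 50 mm over the front edge, square to within 0.1°, with the mug and sugar jar still standing on it and nothing else moved; I handed the job in at about 16.5 s, but no verdict came back.

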